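# Push the card carrier home in the squaring stop

## Task

Get the walnut card carrier ready for gluing: push it along the bench until its long side lies flat against the long rail of the aluminium squaring stop, then push it along that rail until its end meets the short end stop, so that it finishes square in the corner. Only push it with the fingers, never lift or tip it, and leave the other things on the bench where they are.

Things in the scene. Friction and masses are not known exactly. Their poses are not given: they have to be found in the camera images.
- carrier: loose walnut card carrier: rectangular block 64 (x) by 140 (y) by 30 mm high, 0.2 to 0.4 kg, a small steel spring clip in the middle of its top and two wire loops (top 42 mm up). Origin at the centre of its underside; x across its width, towards the long side that meets the rail, y along it. It starts 55 to 95 mm short of the rail, 50 to 100 mm short of the end stop, askew by up to 0.3 rad.
- fence: L-shaped aluminium squaring stop, fixed to the bench, 20 mm high, bars 20 mm thick. Origin at the inside corner at bench height. Long rail: working face is the plane x = 0, running 340 mm along +y; bar on the +x side. End stop: working face is the plane y = 0, running 80 mm along -x; bar on the -y side. The seated carrier's origin is at x = -32, y = +70 mm in this frame, axes parallel.
- barrel: bystander, loose: upright brass lens barrel 52 mm in diameter, 62 mm high, with a 36 mm knurled focusing knob standing out to 42 mm from the axis towards its -x. Origin at the centre of its underside. It stands beyond the end stop (-y side).
- hood: bystander, loose: cracked ebony hood, an open box 60 (x) by 85 (y) by 45 mm high. Origin at the centre of its underside. It stands to the +y side of the carrier, 75 mm or more from the carrier's end.
- loupe: bystander, loose: steel watchmaker's loupe, a small flaring cup up to 38 mm in diameter, 30 mm high. Origin at the centre of its underside. It stands behind the long rail (+x side).
- prism: bystander, loose: amber glass three-sided prism standing on end, 24 mm from its axis to each corner, 32 mm high. Origin at the centre of its underside. It stands behind the long rail (+x side).
Things that resemble listed ones, but are neither listed nor needed, are in the scene too. Of the things like the carrier, leave any that is blue or purple; of the rest the smaller one is meant.

How it is judged:
On the way, in this order (a step that is already met when the one before it is completed fails the run):
1. the carrier's long side lies flat against the long rail, its end still clear of the end stop (x of carrier in the frame of fence above -0.036 m and angle between the x axis of carrier and the x axis of fence, either way round below 0.05 rad and y of carrier in the frame of fence above 0.08 m), for 0.2 s.
2. the carrier's end meets the end stop while its long side lies against the rail (x of carrier in the frame of fence above -0.0355 m and y of carrier in the frame of fence below 0.0735 m and angle between the x axis of carrier and the x axis of fence, either way round below 0.04 rad), for 0.2 s.
At the end, for the whole second after the job is handed in: The carrier lies flat and at rest on the bench in the corner of the squaring stop: within 3.5 mm of touching the long rail and within 3.5 mm of touching the end stop, square to it within 0.04 rad (all of step 2 and x of carrier in the frame of fence below -0.029 m and y of carrier in the frame of fence above 0.067 m and height (world z) of carrier below 0.003 m and angle between carrier's own z axis and vertical below 0.05 rad and linear speed of carrier below 0.01 m/s).
It fails at once if the carrier is lifted or tipped (more than 8 mm or 0.2 rad) (height (world z) of carrier above 0.008 m or angle between carrier's own z axis and vertical above 0.2 rad).
It fails at once if another thing on the bench is moved by more than 12 mm or tipped (distance of any of barrel, hood, loupe, prism from where it was at the start of the episode above 0.012 m or angle between any of barrel, hood, loupe, prism's own z axis and vertical above 0.3 rad).
It also fails if it takes over 48 s, if anything falls off the work surface, if the arm or the gripper's body presses on something with over 40 N, if the wrist force passes 120 N, or if a joint passes its speed limit or range.

## Robot

A 7-joint arm with a two-finger parallel gripper is mounted at the origin on the work surface. World frame = base frame: x ahead of the robot, y to its left, z up, the work surface at z = 0. Lengths are in m, angles in rad, forces in N, time in s.
With the tool pointing down it reaches from about 0.425 to 0.925 m from the base axis. Payload 6.8 kg.
Tool frame: the origin (TCP) lies at the very end of the fingers, on their centre line; the grasp point (between the pads) lies 19 mm behind it (r.grip_depth is the distance from the TCP to the grasp point, in m); z points along the fingers, y is the direction in which the jaws open and shut (so a half turn about z gives the same grasp; the last joint's range is limited). The gripper opens to 85 mm and grips with 20 to 120 N. Pads are 22 mm wide; open, the fingers measure 114 mm over their backs; the gripper's body (76 mm by 85 mm) begins 54 mm behind the grasp point. The pads swing forward as they close: fully open they stand 13 mm farther back than shut.
Start: joints at [-1.242, 0.477, 0.022, 1.555, -0.011, 1.109, -0.083], TCP at [0.286, 0.612, 0.231] pointing down, gripper open.
Joint ranges: [-2.96, 2.96], [-0.34, 2.1], [-1.41, 1.46], [0.24, 2.44], [-1.37, 4.51], [0.17, 1.92], [-2.96, 2.96]. Speed limits (rad/s): [2.39, 2.39, 3.14, 3.14, 3.14, 3.14, 3.14].

## Interface

Orientations are given as a rotation vector (axis times angle).
In Python, from bench import status, eyes, workorder, spotter, r gives the robot as it stands.
- The arm moves only by the tool drive_tool, never from a script. Its argument "commands" is a list of rows, each an object of numbers: "rx", "ry", "rz": the turn, a rotation vector about the world's x, y, z normalised to -1 to 1, where 1 is 8 degrees; "tx", "ty", "tz": the shift along the world's x, y, z normalised to -1 to 1, where 1 is 20 mm; "grip": the closure, from -1 (fully open) to 1 (shut). A call has 1 to 10 rows; each row shifts and turns the commanded pose from where the row before left it; what a row does not reach is not made up. A row lasts 1/8 s, in which the tool goes at most 62.5 mm and 10.7 degrees, less where a joint would pass 70% of its speed; a pose out of reach is approached as far as the arm can. A call with a number of a shift or a turn outside -1 to 1 is refused whole. A call with a gripper value outside its range is refused whole. The fingers move at their own pace and stop on an object; "grip_force" is the grip in N (left out, the last holds). Time passes only in rows, so rows that do not move let the fingers close. It gives the time, the measured TCP pose, the force and the opening at its end, in the units of the state.
- status.get_obs(): the state, without advancing time (a new reading comes with each control period).
- eyes.grab_frame(name): name is "side" or "top"; returns a dict with "frame" (400x640x3 uint8, blue, green, red), "range_z" (400x640 float32, m along the optical axis (not along the pixel's ray), 0 where there is no reading), "fx", "fy", "cx", "cy" (pixels), "T" (4x4, takes a point from camera to world coordinates). Camera axes: x right, y down, z forward; pixel columns grow to the right and rows downward; lengths in m; the calibration is good to about 2 mm. A picture is of the moment at which its call begins.
- workorder.hand_in(): hands the job in, once; it reports no verdict.
Trained networks look in the newest picture that a camera, given by its name, has taken for a name from the list of things; names that differ only in an ending like _2 or _b are one class to them, and where a whole thing is asked for, a point or a joint stands for the part that bears it (a point fixed in the world has none). Each returns a list of dicts, best first, with "confidence" (0 to 1); they miss things now and then, are a little off and sometimes report something else, mostly with a low value. They report only what shows in the picture. A call takes as long as a camera call. They do not tell look-alikes from the thing itself.
- spotter.boxes_of(camera, target): "position" ([column, row] as shares, 0 to 1, of the picture: columns of its width, rows of its height, amid what is visible of it).
- spotter.masks_of(camera, target): "mask" (400x640 bool, what is visible of it) and "position" ([column, row] as shares, 0 to 1, of the picture: columns of its width, rows of its height, amid what is visible of it).
The state is a dict: "clock": time; "joints": joint angles; "qvel": joint speeds; "tau": joint torques, N m; "tcp_pos": TCP position; "orientation": TCP orientation; "contact_force": force on the tool from outside, world axes, zero at the start; "moment": the same for the moment, N m; "grip_width": finger opening in m.
Only numpy, scipy, OpenCV 4.12 (cv2) and the standard library are available. Lean on these libraries where they do the work, as an engineer would, in place of code of your own. Each camera call takes 0.05 s, during which the arm holds its last target.

## Working session

There is one attempt and no reset: what is moved stays moved. The work goes in short steps, Python scripts to look and compute and a tool call to move; the robot and the scene stay as the last step left them, time stands still between calls to the robot, and variables do not carry over. Pictures are saved under pics/ and viewed, and the job is handed in when it is done.

Besides the shell and the picture viewer there is one more tool, called after "Request:" as name(argument=value, ...), one argument or row to a line, values as JSON. drive_tool: Moves the arm, as the interface text tells. Scaled input: -1 to 1 covers 20 mm each way for a shift and 8 degrees each way for a turn. Its arguments: {"type":"object","properties":{"commands":{"type":"array","items":{"type":"object","properties":{"rx":{"type":"number"},"ry":{"type":"number"},"rz":{"type":"number"},"tx":{"type":"number"},"ty":{"type":"number"},"tz":{"type":"number"},"grip":{"type":"number"}}}},"grip_force":{"type":"number"}},"required":["commands"]}

```bash
mkdir -p pics
cat > h.py <<'E'
from bench import status, eyes, workorder, spotter, r
import numpy as np, cv2
def pts(f):
    z=f["range_z"]; v,u=np.mgrid[0:400,0:640]
    P=np.stack([(u-f["cx"])/f["fx"]*z,(v-f["cy"])/f["fy"]*z,z],-1)
    W=P@f["T"][:3,:3].T+f["T"][:3,3]; W[z==0]=np.nan
    return W
E
python3 - <<'E'
from h import *
for n in ("top","side"):
    f=eyes.grab_frame(n); cv2.imwrite(f"pics/{n}0.png",f["frame"]); np.savez(f"/tmp/{n}0.npz",**f)
    print(n,f["T"].round(3).tolist(),f["fx"])
    for t in ("carrier","fence","barrel","hood","loupe","prism"):
        W=pts(f)
        for d in spotter.masks_of(n,t):
            m=d["mask"]; print(t,round(d["confidence"],2),(np.array(d["position"])*[640,400]).round(),m.sum(),np.nanmedian(W[m],0).round(3),np.nanpercentile(W[m][:,2],[5,95]).round(3))
print(status.get_obs())
E
```

```text
top [[0.005, -0.984, 0.176, 0.4], [-1.0, -0.007, -0.009, 0.014], [0.01, -0.176, -0.984, 0.94], [0.0, 0.0, 0.0, 1.0]] 456.76436742513215
carrier 0.89 [320. 234.] 2320 [0.499 0.013 0.03 ] [0.026 0.034]
carrier 0.69 [250. 317.] 2440 [0.335 0.139 0.03 ] [0.027 0.034]
carrier 0.68 [391. 316.] 4536 [ 0.337 -0.129  0.039] [0.024 0.043]
carrier 0.56 [218.  85.] 3974 [0.806 0.227 0.04 ] [0.014 0.044]
fence 0.73 [341. 171.] 2383 [ 0.627 -0.032  0.02 ] [0.006 0.023]
barrel 0.6 [451. 229.] 877 [ 0.503 -0.249  0.061] [0.008 0.065]
hood 0.76 [197. 196.] 1500 [0.569 0.265 0.009] [0.003 0.046]
loupe 0.76 [386. 129.] 246 [ 0.723 -0.13   0.019] [0.002 0.031]
prism 0.59 [310. 134.] 239 [0.719 0.033 0.031] [0.004 0.034]
side [[0.743, -0.432, 0.512, -0.064], [-0.669, -0.5, 0.55, -0.691], [0.019, -0.751, -0.66, 0.879], [0.0, 0.0, 0.0, 1.0]] 498.3559556574475
carrier 0.97 [324. 134.] 1634 [0.803 0.213 0.037] [0.005 0.043]
carrier 0.9 [276. 292.] 3518 [ 0.328 -0.147  0.038] [0.008 0.043]
carrier 0.87 [291. 219.] 1311 [ 0.493 -0.004  0.028] [0.007 0.033]
carrier 0.87 [210. 224.] 1551 [0.332 0.125 0.028] [0.0
[... 429 characters left out ...]
9 0.022] [0.    0.033]
{'clock': 0.7, 'joints': array([-1.24208861,  0.47698833,  0.02239181,  1.55541011, -0.01150486,
        1.10932924, -0.08310818]), 'qvel': array([ 0.00028682,  0.00219038, -0.00015277,  0.00097563,  0.00101032,
        0.00043204, -0.00102565]), 'tau': array([ 9.17757170e-04, -5.96168661e+01,  1.60669528e+00, -2.81495816e+01,
        1.26425922e-02,  1.52978158e-03, -3.12310476e-05]), 'tcp_pos': array([0.28554803, 0.61162879, 0.2313113 ]), 'orientation': array([-6.80726502e-01, -3.06693240e+00,  5.50773924e-06]), 'contact_force': array([-0.64155618,  0.23426966, -0.40509385]), 'moment': array([-0.01228311, -0.0248885 , -0.00909277]), 'grip_width': 0.08534029895555036}
```

View images.

Run:
```python
import cv2
a=cv2.imread("pics/top0.png"); cv2.imwrite("pics/top0b.png",cv2.resize(a[60:360,150:500],None,fx=2,fy=2,interpolation=cv2.INTER_CUBIC))
```

```text
(no output)
```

View pics/top0b.png

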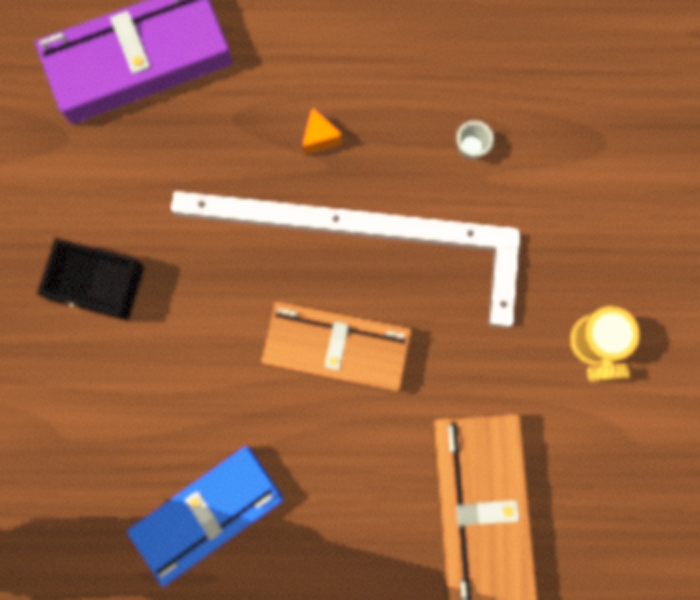

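View pics/side0.png

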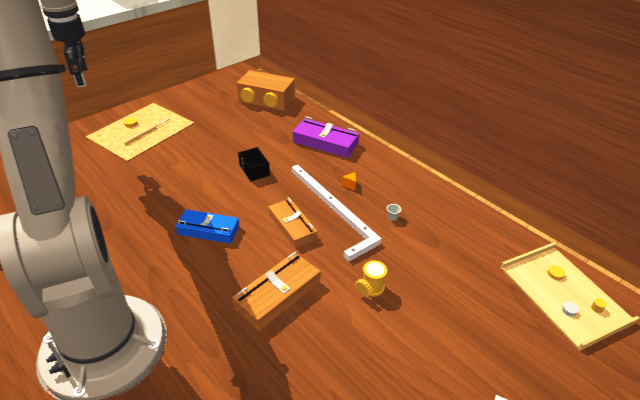

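The things that could pass for the carrier are, in the top picture: small walnut at (320,234), large walnut at (391,316), blue at (250,317) and purple at (218,85). Blue and purple are excluded, and the smaller of the other two is (320,234). The crop confirms a walnut block with a clip and two loops.

```bash
cat >> h.py <<'E'
def rect(P):
    return cv2.minAreaRect((P[:,:2]*1000).astype(np.float32))
def carrier_fit(f,zlo=.026,zhi=.036,mask=None):
    W=pts(f)
    m=(W[...,2]>zlo)&(W[...,2]<zhi)
    if mask is not None: m&=mask
    n,l,s,c=cv2.connectedComponentsWithStats(m.astype(np.uint8))
    k=1+np.argmax(s[1:,4]); P=W[l==k]
    return rect(P),P
E
cat > m.py <<'E'
from h import *
import sys
def run(f):
    W=pts(f)
    m=(W[...,2]>.015)&(W[...,2]<.0255)&(W[...,0]>.5)&(W[...,0]<.68)&(W[...,1]>-.17)&(W[...,1]<.2)
    # long rail line: points top
    P=W[m]; 
    n,l,s,c=cv2.connectedComponentsWithStats(m.astype(np.uint8)); k=1+np.argmax(s[1:,4]); P=W[l==k]
    print("fence n",len(P),"bounds",P.min(0).round(3),P.max(0).round(3))
    vx,vy,x0,y0=cv2.fitLine((P[:,:2]).astype(np.float32),cv2.DIST_HUBER,0,.001,.001).ravel()
    return P
if __name__=="__main__":
    f=eyes.grab_frame("top")
    P=run(f)
    # long rail: iterative fit
    Q=P[:,:2]; R=Q
    for _ in range(6):
        vx,vy,x0,y0=cv2.fitLine(R.astype(np.float32),cv2.DIST_L2,0,.001,.001).ravel()
        if vy<0: vx,vy=-vx,-vy
        d=(Q-[x0,y0])@np.array([vy,-vx]); R=Q[abs(d)<.013]
    d=(Q-[x0,y0])@np.array([vy,-vx]); 
    yl=np.array([vx,vy]); xl=np.array([vy,-vx])
    print("yaxis",yl,"yaw",np.arctan2(-vx,vy)); 
    dl=(R-[x0,y0])@xl; print("rail across pct",np.percentile(dl,[1,5,50,95,99]))
    s=(R-[x0,y0])@yl; print("along",s.min(),s.max())
    E=Q[d<-.013]; se=(E-[x0,y0])@yl; print("end bar along",np.percentile(se,[2,50,98]),"d min",d.min())
    corner=np.array([x0,y0])+xl*(-.010)+yl*(np.median(se)+.010)
    corner2=np.array([x0,y0])+xl*(-.010)+yl*((s.min()+s.max())/2-170+170-.170+0.0+.01)
    print("corner",corner,corner2)
    W=pts(f); roi=(W[...,0]>.42)&(W[...,0]<.6)&(W[...,1]>-.14)&(W[...,1]<.14)
    rc,C=carrier_fit(f,mask=roi); print("carrier",rc,len(C))
    for nm,t in (("hood",None),):
        m=(W[...,2]>.03)&(W[...,0]>.5)&(W[...,0]<.65)&(W[...,1]>.18)&(W[...,1]<.36); print("hood bounds",W[m].min(0),W[m].max(0))
    m=(W[...,2]>.02)&(W[...,0]>.42)&(W[...,0]<.58)&(W[...,1]>-.34)&(W[...,1]<-.18); print("barrel",W[m].min(0),W[m].max(0))
E
python3 m.py
```

```text
fence n 2066 bounds [ 0.525 -0.17   0.015] [0.66  0.184 0.025]
yaxis [0.10626736 0.9943376 ] yaw -0.106468394
rail across pct [-9.88817918e-03 -9.11851404e-03 -6.67937000e-05  9.45258569e-03
  1.06651222e-02]
along -0.17598796973691944 0.17984566797928164
end bar along [-0.17942109 -0.169416   -0.16005103] d min -0.08888879984162745
corner [ 0.60478782 -0.15249457] [ 0.60493074 -0.15115734]
carrier ((500.61273193359375, 13.094104766845703), (139.7122344970703, 64.17330169677734), 78.65156555175781) 2126
hood bounds [0.52751412 0.21358912 0.03006569] [0.60629254 0.30993779 0.04976164]
barrel [ 0.46786845 -0.27882571  0.02001954] [ 0.53626699 -0.22834518  0.06625225]
```

Request:
drive_tool(
  commands=[
    {"tx":0.26,"ty":-1,"rz":0.08,"grip":-1},
    {"tx":0.26,"ty":-1,"rz":0.08},
    {"tx":0.26,"ty":-1,"rz":0.08},
    {"tx":0.26,"ty":-1,"rz":0.08},
    {"tx":0.26,"ty":-1,"rz":0.08},
    {"tx":0.26,"ty":-1,"rz":0.08},
    {"tx":0.26,"ty":-1,"rz":0.08},
    {"tx":0.26,"ty":-1,"rz":0.08},
    {"tx":0.26,"ty":-1,"rz":0.08},
    {"tx":0.26,"ty":-1,"rz":0.08},
  ],
)

```text
validation failed for argument at $.co...
```

Request:
drive_tool(
  commands=[
    {"tx":0.26,"ty":-1,"rz":0.08},
    {"tx":0.26,"ty":-1,"rz":0.08},
    {"tx":0.26,"ty":-1,"rz":0.08},
    {"tx":0.26,"ty":-1,"rz":0.08},
    {"tx":0.26,"ty":-1,"rz":0.08},
    {"tx":0.26,"ty":-1,"rz":0.08},
    {"tx":0.26,"ty":-1,"rz":0.08},
    {"tx":0.26,"ty":-1,"rz":0.08},
    {"tx":0.26,"ty":-1,"rz":0.08},
    {"tx":0.26,"ty":-1,"rz":0.08},
  ],
)

```text
validation failed for argument at $.co...
```

Request:
drive_tool(
  commands=[
    {"tx":0.26,"ty":-1,"tz":0,"rx":0,"ry":0,"rz":0.08,"grip":-1},
  ],
  grip_force=20,
)

```text
clock: 0.88
tcp_pos: [0.2896, 0.5927, 0.2311]
orientation: [-0.66, -3.071, -0.001]
contact_force: [0.4, -0.2, -0.7]
grip_width: 0.0855
```

Request:
drive_tool(
  commands=[
    {"tx":0.26,"ty":-1,"tz":0,"rx":0,"ry":0,"rz":0.08,"grip":-1},
    {"tx":0.26,"ty":-1,"tz":0,"rx":0,"ry":0,"rz":0.08,"grip":-1},
    {"tx":0.26,"ty":-1,"tz":0,"rx":0,"ry":0,"rz":0.08,"grip":-1},
    {"tx":0.26,"ty":-1,"tz":0,"rx":0,"ry":0,"rz":0.08,"grip":-1},
    {"tx":0.26,"ty":-1,"tz":0,"rx":0,"ry":0,"rz":0.08,"grip":-1},
    {"tx":0.26,"ty":-1,"tz":0,"rx":0,"ry":0,"rz":0.08,"grip":-1},
    {"tx":0.26,"ty":-1,"tz":0,"rx":0,"ry":0,"rz":0.08,"grip":-1},
    {"tx":0.26,"ty":-1,"tz":0,"rx":0,"ry":0,"rz":0.08,"grip":-1},
    {"tx":0.26,"ty":-1,"tz":0,"rx":0,"ry":0,"rz":0.08,"grip":-1},
    {"tx":0.26,"ty":-1,"tz":0,"rx":0,"ry":0,"rz":0.08,"grip":-1},
  ],
)

```text
clock: 2.12
tcp_pos: [0.3431, 0.3903, 0.2314]
orientation: [0.49, 3.103, 0.0]
contact_force: [0.1, -0.6, -0.1]
grip_width: 0.0852
```

Request:
drive_tool(
  commands=[
    {"tx":0.26,"ty":-1,"tz":-0.2,"rx":0,"ry":0,"rz":0.08,"grip":-1},
    {"tx":0.26,"ty":-1,"tz":-0.2,"rx":0,"ry":0,"rz":0.08,"grip":-1},
    {"tx":0.26,"ty":-1,"tz":-0.2,"rx":0,"ry":0,"rz":0.08,"grip":-1},
    {"tx":0.26,"ty":-1,"tz":-0.2,"rx":0,"ry":0,"rz":0.08,"grip":-1},
    {"tx":0.26,"ty":-1,"tz":-0.2,"rx":0,"ry":0,"rz":0.08,"grip":-1},
    {"tx":0.26,"ty":-1,"tz":-0.2,"rx":0,"ry":0,"rz":0.08,"grip":-1},
    {"tx":0.26,"ty":-1,"tz":-0.2,"rx":0,"ry":0,"rz":0.08,"grip":-1},
    {"tx":0.26,"ty":-1,"tz":-0.2,"rx":0,"ry":0,"rz":0.08,"grip":-1},
    {"tx":0.26,"ty":-1,"tz":-0.2,"rx":0,"ry":0,"rz":0.08,"grip":-1},
    {"tx":0.26,"ty":-1,"tz":-0.2,"rx":0,"ry":0,"rz":0.08,"grip":-1},
  ],
)

```text
clock: 3.38
tcp_pos: [0.3948, 0.1904, 0.1913]
orientation: [0.316, 3.125, 0.001]
contact_force: [0.0, 0.5, 0.2]
grip_width: 0.0853
```

Request:
drive_tool(
  commands=[
    {"tx":0.26,"ty":-0.95,"tz":-0.6,"rx":0,"ry":0,"rz":0.076,"grip":-1},
    {"tx":0.26,"ty":-0.95,"tz":-0.6,"rx":0,"ry":0,"rz":0.076,"grip":-1},
    {"tx":0.26,"ty":-0.95,"tz":-0.6,"rx":0,"ry":0,"rz":0.076,"grip":-1},
    {"tx":0.26,"ty":-0.95,"tz":-0.6,"rx":0,"ry":0,"rz":0.076,"grip":-1},
    {"tx":0.26,"ty":-0.95,"tz":-0.6,"rx":0,"ry":0,"rz":0.076,"grip":-1},
    {"tx":0.26,"ty":-0.95,"tz":-0.6,"rx":0,"ry":0,"rz":0.076,"grip":-1},
    {"tx":0.26,"ty":-0.95,"tz":-0.6,"rx":0,"ry":0,"rz":0.076,"grip":-1},
    {"tx":0.26,"ty":-0.95,"tz":-0.6,"rx":0,"ry":0,"rz":0.076,"grip":-1},
    {"tx":0.26,"ty":-0.95,"tz":-0.6,"rx":0,"ry":0,"rz":0.076,"grip":-1},
    {"tx":0,"ty":0,"tz":0,"rx":0,"ry":0,"rz":0,"grip":-1},
  ],
)

```text
clock: 4.62
tcp_pos: [0.441, 0.019, 0.0829]
orientation: [-0.172, -3.136, 0.001]
contact_force: [-0.1, -0.2, -0.3]
grip_width: 0.0853
```

Run:
```python
from h import *
f=eyes.grab_frame("top"); cv2.imwrite("pics/t1.png",cv2.resize(f["frame"][60:360,150:500],None,fx=2,fy=2))
g=eyes.grab_frame("side"); cv2.imwrite("pics/s1.png",cv2.resize(g["frame"][100:350,150:450],None,fx=2.4,fy=2.4))
print(status.get_obs()["tcp_pos"])
W=pts(f); T=status.get_obs()["tcp_pos"]
for n,X in (("top",W),("side",pts(g))):
    m=(abs(X[...,0]-T[0])<.03)&(abs(X[...,1]-T[1])<.09)&(X[...,2]>.06)&(X[...,2]<.14)
    if m.any(): print(n,m.sum(),X[m].min(0),X[m].max(0))
```

```text
[0.44139291 0.02080371 0.08355882]
side 217 [ 0.42363573 -0.04002046  0.09385827] [0.45855989 0.08134307 0.13985324]
```

View pics/t1.png

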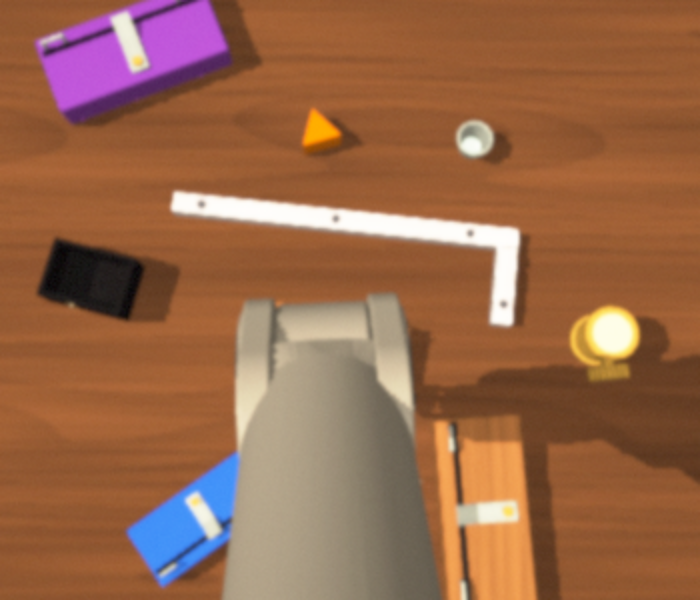

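View pics/s1.png

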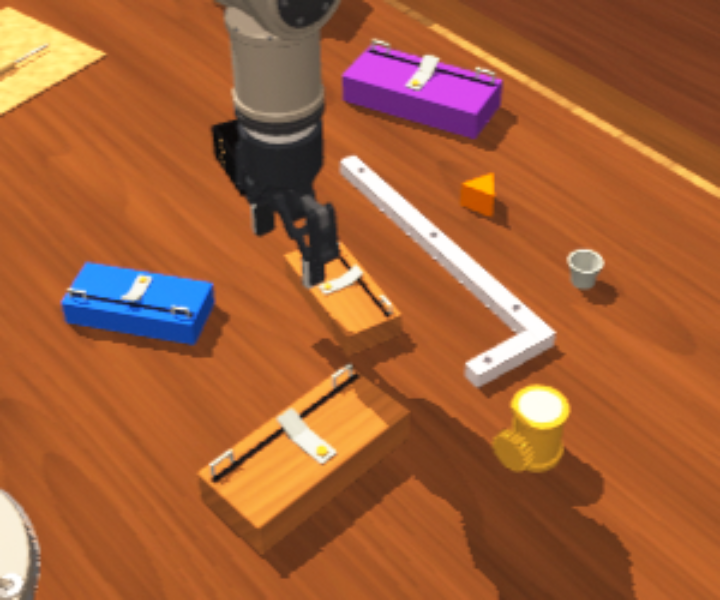

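Request:
drive_tool(
  commands=[
    {"tx":0,"ty":0,"tz":-0.8,"rx":0,"ry":0,"rz":0,"grip":-1},
    {"tx":0,"ty":0,"tz":-0.8,"rx":0,"ry":0,"rz":0,"grip":-1},
    {"tx":0,"ty":0,"tz":-0.8,"rx":0,"ry":0,"rz":0,"grip":-1},
    {"tx":0,"ty":0,"tz":-0.8,"rx":0,"ry":0,"rz":0,"grip":-1},
    {"tx":0,"ty":0,"tz":-0.5,"rx":0,"ry":0,"rz":0,"grip":-1},
    {"tx":0,"ty":0,"tz":-0.3,"rx":0,"ry":0,"rz":0,"grip":-1},
    {"tx":0,"ty":0,"tz":0,"rx":0,"ry":0,"rz":0,"grip":-1},
  ],
)

```text
clock: 5.6
tcp_pos: [0.4415, 0.0208, 0.0033]
orientation: [-0.167, -3.137, -0.0]
contact_force: [-0.8, 0.3, -0.5]
grip_width: 0.0854
```

Request:
drive_tool(
  commands=[
    {"tx":0.3,"ty":-0.032,"tz":0,"rx":0,"ry":0,"rz":0,"grip":-1},
    {"tx":0.3,"ty":-0.032,"tz":0,"rx":0,"ry":0,"rz":0,"grip":-1},
    {"tx":0.3,"ty":-0.032,"tz":0,"rx":0,"ry":0,"rz":0,"grip":-1},
    {"tx":0.3,"ty":-0.032,"tz":0,"rx":0,"ry":0,"rz":0,"grip":-1},
    {"tx":0.3,"ty":-0.032,"tz":0,"rx":0,"ry":0,"rz":0,"grip":-1},
    {"tx":0.3,"ty":-0.032,"tz":0,"rx":0,"ry":0,"rz":0,"grip":-1},
    {"tx":0.3,"ty":-0.032,"tz":0,"rx":0,"ry":0,"rz":0,"grip":-1},
    {"tx":0.3,"ty":-0.032,"tz":0,"rx":0,"ry":0,"rz":0,"grip":-1},
    {"tx":0.3,"ty":-0.032,"tz":0,"rx":0,"ry":0,"rz":0,"grip":-1},
    {"tx":0.3,"ty":-0.032,"tz":0,"rx":0,"ry":0,"rz":0,"grip":-1},
  ],
)

```text
clock: 6.85
tcp_pos: [0.502, 0.0142, 0.0033]
orientation: [0.168, 3.137, 0.0]
contact_force: [-1.3, 0.2, -0.8]
grip_width: 0.0855
```

```bash
cat > s.py <<'E'
from h import *
import sys
n=sys.argv[1]
g=eyes.grab_frame("side"); cv2.imwrite(f"pics/{n}.png",cv2.resize(g["frame"][130:330,200:440],None,fx=3,fy=3))
W=pts(g)
C=np.array([.605,-.1525]); yl=np.array([.1063,.9943]); xl=np.array([.9943,-.1063])
F=np.stack([(W[...,:2]-C)@xl,(W[...,:2]-C)@yl],-1)
hsv=cv2.cvtColor(g["frame"],cv2.COLOR_BGR2HSV)
m=(W[...,2]>.027)&(W[...,2]<.033)&(F[...,0]>-.16)&(F[...,0]<.02)&(F[...,1]>-.03)&(F[...,1]<.25)&(hsv[...,2]>90)&(hsv[...,1]>100)
k,l,s,c=cv2.connectedComponentsWithStats(m.astype(np.uint8)); P=F[l==1+np.argmax(s[1:,4])]
print("carrier in fence mm",cv2.minAreaRect((P*1000).astype(np.float32)),len(P),(P.min(0)*1000).round(),(P.max(0)*1000).round())
o=status.get_obs(); d=o["tcp_pos"][:2]-C; print("tcp fence",d@xl,d@yl,o["tcp_pos"],o["contact_force"].round(1),o["clock"])
E
python3 s.py s2
```

```text
carrier in fence mm ((-74.55061340332031, 143.07510375976562), (125.82193756103516, 64.87250518798828), 87.23854064941406) 300 [-109.   81.] [-43. 205.]
tcp fence -0.11903711413011227 0.15486028162661175 [0.50309613 0.01414252 0.00345174] [-0.3  1.  -0.9] 6.9
```

View pics/s2.png

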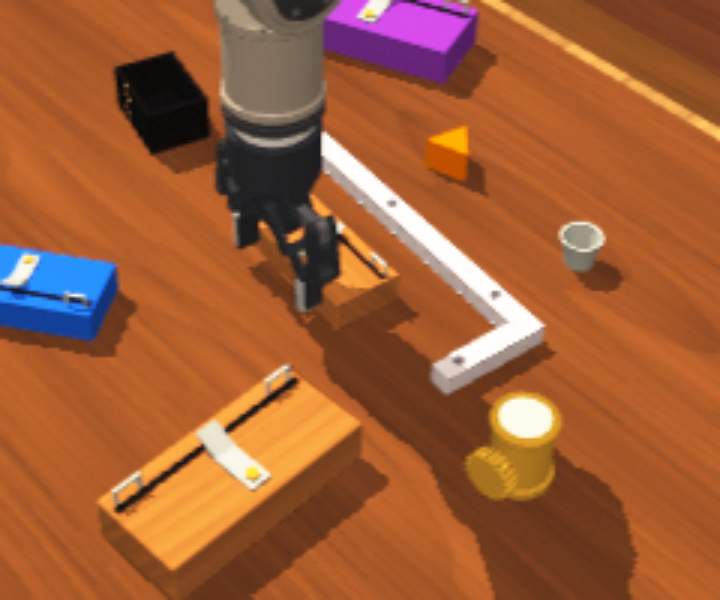

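Request:
drive_tool(
  commands=[
    {"tx":0.3,"ty":-0.032,"tz":0,"rx":0,"ry":0,"rz":0,"grip":-1},
    {"tx":0.3,"ty":-0.032,"tz":0,"rx":0,"ry":0,"rz":0,"grip":-1},
    {"tx":0.3,"ty":-0.032,"tz":0,"rx":0,"ry":0,"rz":0,"grip":-1},
    {"tx":0.3,"ty":-0.032,"tz":0,"rx":0,"ry":0,"rz":0,"grip":-1},
    {"tx":0.3,"ty":-0.032,"tz":0,"rx":0,"ry":0,"rz":0,"grip":-1},
    {"tx":0.3,"ty":-0.032,"tz":0,"rx":0,"ry":0,"rz":0,"grip":-1},
    {"tx":0.1,"ty":-0.011,"tz":0,"rx":0,"ry":0,"rz":0,"grip":-1},
    {"tx":0.1,"ty":-0.011,"tz":0,"rx":0,"ry":0,"rz":0,"grip":-1},
  ],
)

```text
clock: 7.9
tcp_pos: [0.5413, 0.01, 0.0033]
orientation: [-0.167, -3.136, -0.0]
contact_force: [-2.8, 0.3, 2.4]
grip_width: 0.0857
```

```bash
python3 s.py s3
```

```text
carrier in fence mm ((-37.34162139892578, 117.36297607421875), (75.6899642944336, 60.979286193847656), 88.4546127319336) 233 [-68.  80.] [ -6. 154.]
tcp fence -0.08022169621624814 0.15479464057069103 [0.54168594 0.00995089 0.00333906] [-1.  -0.3 -0.6] 7.95
```

Nearly at the rail, about 5 mm to go. I'll move slowly and watch the force.

Request:
drive_tool(
  commands=[
    {"tx":0.1,"ty":-0.011,"tz":0,"rx":0,"ry":0,"rz":0,"grip":-1},
    {"tx":0.1,"ty":-0.011,"tz":0,"rx":0,"ry":0,"rz":0,"grip":-1},
  ],
)

```text
clock: 8.2
tcp_pos: [0.5457, 0.0095, 0.0033]
orientation: [0.168, 3.137, -0.0]
contact_force: [-2.5, 0.6, 0.2]
grip_width: 0.0854
```

Request:
drive_tool(
  commands=[
    {"tx":0.05,"ty":-0.005,"tz":0,"rx":0,"ry":0,"rz":0,"grip":-1},
  ],
)

```text
clock: 8.32
tcp_pos: [0.5468, 0.0094, 0.0033]
orientation: [0.168, 3.137, -0.0]
contact_force: [-3.0, 1.0, 0.9]
grip_width: 0.0857
```

Request:
drive_tool(
  commands=[
    {"tx":0.05,"ty":-0.005,"tz":0,"rx":0,"ry":0,"rz":0,"grip":-1},
  ],
)

```text
clock: 8.45
tcp_pos: [0.5474, 0.0093, 0.0033]
orientation: [-0.167, -3.137, 0.0]
contact_force: [-4.6, -0.1, 2.8]
grip_width: 0.0851
```

Request:
drive_tool(
  commands=[
    {"tx":0.05,"ty":-0.005,"tz":0,"rx":0,"ry":0,"rz":0,"grip":-1},
  ],
)

```text
clock: 8.57
tcp_pos: [0.5474, 0.0093, 0.0032]
orientation: [-0.167, -3.135, -0.0]
contact_force: [-7.2, 0.8, 4.5]
grip_width: 0.0851
```

Request:
drive_tool(
  commands=[
    {"tx":0.05,"ty":-0.005,"tz":0,"rx":0,"ry":0,"rz":0,"grip":-1},
    {"tx":0,"ty":0,"tz":0,"rx":0,"ry":0,"rz":0,"grip":-1},
  ],
)

```text
clock: 8.82
tcp_pos: [0.5474, 0.0093, 0.003]
orientation: [-0.166, -3.133, 0.0]
contact_force: [-7.7, 0.7, 4.2]
grip_width: 0.0855
```

```bash
python3 s.py s4
```

```text
carrier in fence mm ((-31.26531410217285, 117.4022216796875), (74.64179992675781, 62.608665466308594), 89.19905090332031) 215 [-63.  80.] [  1. 154.]
tcp fence -0.07442111445107388 0.15474608898617692 [0.54744869 0.00928597 0.0030227 ] [-6.9  1.1  5.6] 8.875
```

View pics/s4.png

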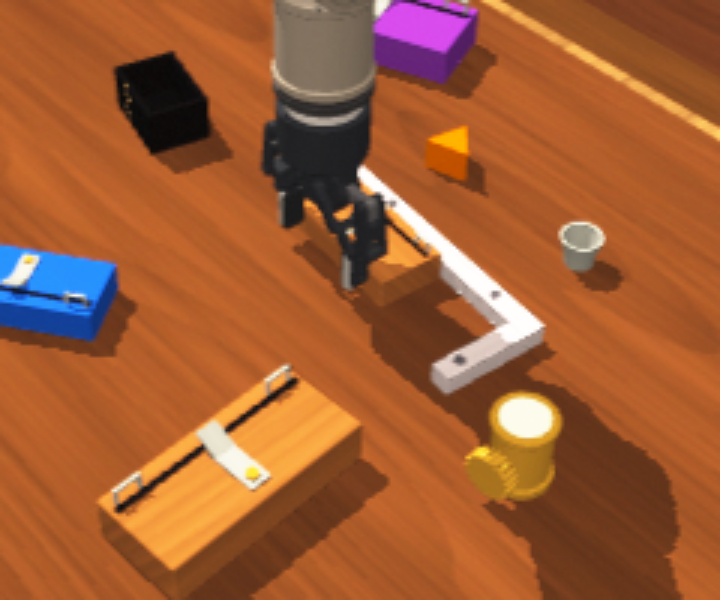

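Request:
drive_tool(
  commands=[
    {"tx":-0.3,"ty":0.032,"tz":0,"rx":0,"ry":0,"rz":0,"grip":-1},
    {"tx":-0.6,"ty":0.06,"tz":0,"rx":0,"ry":0,"rz":0,"grip":-1},
    {"tx":0,"ty":0,"tz":1,"rx":0,"ry":0,"rz":0,"grip":-1},
    {"tx":0,"ty":0,"tz":1,"rx":0,"ry":0,"rz":0,"grip":-1},
    {"tx":0,"ty":0,"tz":1,"rx":0,"ry":0,"rz":0,"grip":-1},
    {"tx":0,"ty":0,"tz":1,"rx":0,"ry":0,"rz":0,"grip":-1},
    {"tx":0,"ty":0,"tz":1,"rx":0,"ry":0,"rz":0,"grip":-1},
  ],
)

```text
clock: 9.75
tcp_pos: [0.5314, 0.011, 0.1041]
orientation: [0.168, 3.136, 0.0]
contact_force: [-0.2, 0.2, -0.9]
grip_width: 0.0853
```

```bash
python3 s.py s5; python3 -c "
from h import *
print(status.get_obs()['joints'].round(2))"
```

```text
carrier in fence mm ((-30.978477478027344, 151.87918090820312), (140.09559631347656, 63.80686569213867), 89.9311294555664) 583 [-63.  82.] [  1. 222.]
tcp fence -0.0890365626004418 0.15492011652126655 [0.53293407 0.01101275 0.10637257] [ 0.6 -0.9  0.5] 9.8
[-0.32  0.41  0.23  2.02 -0.14  0.72  1.45]
```

Request:
drive_tool(
  commands=[
    {"tx":0.275,"ty":0.39,"tz":0,"rx":0,"ry":0,"rz":-0.9375,"grip":0.4},
    {"tx":0.275,"ty":0.39,"tz":0,"rx":0,"ry":0,"rz":-0.9375,"grip":0.4},
    {"tx":0.275,"ty":0.39,"tz":0,"rx":0,"ry":0,"rz":-0.9375,"grip":0.4},
    {"tx":0.275,"ty":0.39,"tz":0,"rx":0,"ry":0,"rz":-0.9375,"grip":0.4},
    {"tx":0.275,"ty":0.39,"tz":0,"rx":0,"ry":0,"rz":-0.9375,"grip":0.4},
    {"tx":0.275,"ty":0.39,"tz":0,"rx":0,"ry":0,"rz":-0.9375,"grip":0.4},
    {"tx":0.275,"ty":0.39,"tz":0,"rx":0,"ry":0,"rz":-0.9375,"grip":0.4},
    {"tx":0.275,"ty":0.39,"tz":0,"rx":0,"ry":0,"rz":-0.9375,"grip":0.4},
    {"tx":0.275,"ty":0.39,"tz":0,"rx":0,"ry":0,"rz":-0.9375,"grip":0.4},
    {"tx":0.275,"ty":0.39,"tz":0,"rx":0,"ry":0,"rz":-0.9375,"grip":0.4},
  ],
)

```text
clock: 11.05
tcp_pos: [0.5865, 0.0892, 0.1029]
orientation: [2.048, 2.382, 0.0]
contact_force: [-0.2, -0.6, 0.3]
grip_width: 0.0255
```

Request:
drive_tool(
  commands=[
    {"tx":0.275,"ty":0.39,"tz":0,"rx":0,"ry":0,"rz":-0.9375,"grip":0.4},
    {"tx":0.275,"ty":0.39,"tz":0,"rx":0,"ry":0,"rz":-0.9375,"grip":0.4},
    {"tx":0,"ty":0,"tz":0,"rx":0,"ry":0,"rz":0,"grip":0.4},
  ],
)

```text
clock: 11.42
tcp_pos: [0.5975, 0.1053, 0.1028]
orientation: [2.334, 2.102, -0.0]
contact_force: [-0.3, 0.1, -0.8]
grip_width: 0.0257
```

```bash
python3 s.py s6; python3 -c "
from h import *
from scipy.spatial.transform import Rotation as R
o=status.get_obs();print(o['joints'].round(2),R.from_rotvec(o['orientation']).as_matrix().round(3))"
```

```text
carrier in fence mm ((-31.889188766479492, 151.887939453125), (141.91397094726562, 63.64186477661133), 89.4078369140625) 632 [-64.  81.] [  0. 223.]
tcp fence -0.03504309909519961 0.2548311740073229 [0.59724467 0.10462116 0.10287077] [-0.2 -0.1  0.4] 11.475
[-0.72  0.59  0.61  1.86 -0.44  0.83  0.01] [[ 0.103  0.995 -0.   ]
 [ 0.995 -0.103 -0.001]
 [-0.001  0.    -1.   ]]
```

View pics/s6.png

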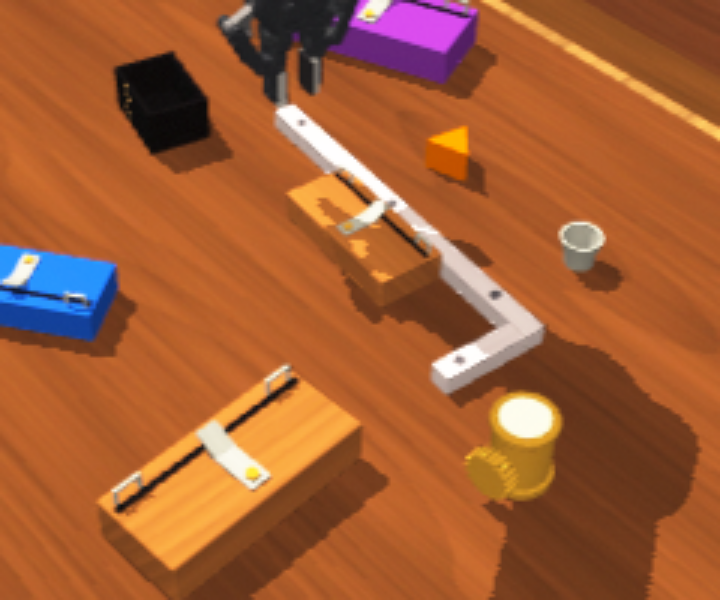

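Request:
drive_tool(
  commands=[
    {"tx":0,"ty":0,"tz":-0.9,"rx":0,"ry":0,"rz":0,"grip":0.4},
    {"tx":0,"ty":0,"tz":-0.9,"rx":0,"ry":0,"rz":0,"grip":0.4},
    {"tx":0,"ty":0,"tz":-0.9,"rx":0,"ry":0,"rz":0,"grip":0.4},
    {"tx":0,"ty":0,"tz":-0.9,"rx":0,"ry":0,"rz":0,"grip":0.4},
    {"tx":0,"ty":0,"tz":-0.7,"rx":0,"ry":0,"rz":0,"grip":0.4},
    {"tx":0,"ty":0,"tz":-0.4,"rx":0,"ry":0,"rz":0,"grip":0.4},
    {"tx":0,"ty":0,"tz":0,"rx":0,"ry":0,"rz":0,"grip":0.4},
  ],
)

```text
clock: 12.35
tcp_pos: [0.5973, 0.1044, 0.0088]
orientation: [-2.337, -2.099, 0.001]
contact_force: [0.0, -0.5, 0.4]
grip_width: 0.0258
```

Request:
drive_tool(
  commands=[
    {"tx":-0.026,"ty":-0.25,"tz":0,"rx":0,"ry":0,"rz":0,"grip":0.4},
    {"tx":-0.026,"ty":-0.25,"tz":0,"rx":0,"ry":0,"rz":0,"grip":0.4},
    {"tx":-0.026,"ty":-0.25,"tz":0,"rx":0,"ry":0,"rz":0,"grip":0.4},
    {"tx":-0.02,"ty":-0.25,"tz":0,"rx":0,"ry":0,"rz":0,"grip":0.4},
    {"tx":-0.02,"ty":-0.25,"tz":0,"rx":0,"ry":0,"rz":0,"grip":0.4},
    {"tx":-0.02,"ty":-0.25,"tz":0,"rx":0,"ry":0,"rz":0,"grip":0.4},
    {"tx":-0.02,"ty":-0.25,"tz":0,"rx":0,"ry":0,"rz":0,"grip":0.4},
    {"tx":-0.02,"ty":-0.25,"tz":0,"rx":0,"ry":0,"rz":0,"grip":0.4},
    {"tx":-0.02,"ty":-0.25,"tz":0,"rx":0,"ry":0,"rz":0,"grip":0.4},
    {"tx":-0.02,"ty":-0.25,"tz":0,"rx":0,"ry":0,"rz":0,"grip":0.4},
  ],
)

```text
clock: 13.6
tcp_pos: [0.5929, 0.0543, 0.0092]
orientation: [-2.336, -2.1, 0.0]
contact_force: [-1.7, 3.9, 2.5]
grip_width: 0.0257
```

```bash
python3 s.py s7
```

```text
carrier in fence mm ((-31.225385665893555, 119.87837982177734), (143.53805541992188, 64.63443756103516), 89.48243713378906) 707 [-64.  48.] [  1. 192.]
tcp fence -0.03397943229439031 0.20318901461714436 [0.59281242 0.0531568  0.00920072] [-1.2  3.4  2.1] 13.65
```

View pics/s7.png

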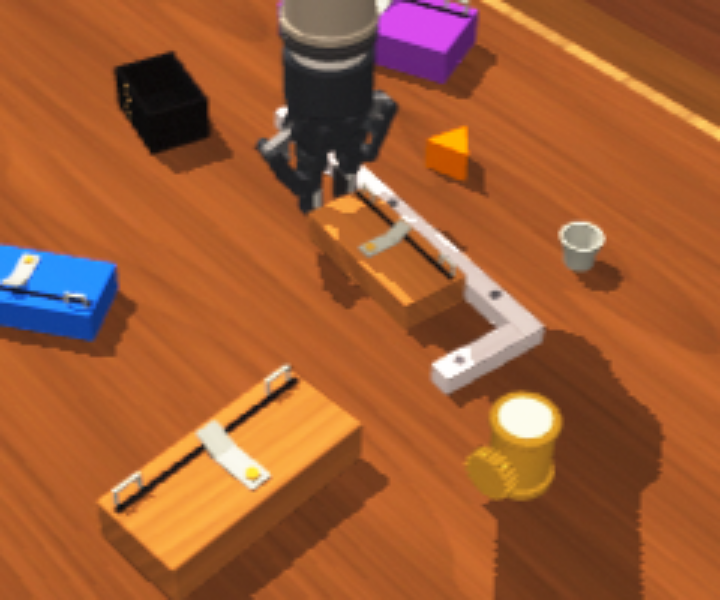

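Request:
drive_tool(
  commands=[
    {"tx":-0.022,"ty":-0.25,"tz":0,"rx":0,"ry":0,"rz":0,"grip":0.4},
    {"tx":-0.022,"ty":-0.25,"tz":0,"rx":0,"ry":0,"rz":0,"grip":0.4},
    {"tx":-0.022,"ty":-0.25,"tz":0,"rx":0,"ry":0,"rz":0,"grip":0.4},
    {"tx":-0.022,"ty":-0.25,"tz":0,"rx":0,"ry":0,"rz":0,"grip":0.4},
    {"tx":-0.022,"ty":-0.25,"tz":0,"rx":0,"ry":0,"rz":0,"grip":0.4},
    {"tx":-0.022,"ty":-0.25,"tz":0,"rx":0,"ry":0,"rz":0,"grip":0.4},
    {"tx":-0.022,"ty":-0.25,"tz":0,"rx":0,"ry":0,"rz":0,"grip":0.4},
    {"tx":-0.022,"ty":-0.25,"tz":0,"rx":0,"ry":0,"rz":0,"grip":0.4},
    {"tx":-0.022,"ty":-0.25,"tz":0,"rx":0,"ry":0,"rz":0,"grip":0.4},
  ],
)

```text
clock: 14.78
tcp_pos: [0.5885, 0.0096, 0.0091]
orientation: [-2.336, -2.099, 0.001]
contact_force: [-1.3, 6.2, 2.1]
grip_width: 0.0258
```

```bash
python3 s.py s8
```

```text
carrier in fence mm ((-31.026777267456055, 75.35602569580078), (142.35899353027344, 65.23663330078125), 89.62030029296875) 751 [-64.   4.] [  2. 147.]
tcp fence -0.03360486846568661 0.15820667239077665 [0.58840292 0.008388   0.00904249] [-1.1  2.2 -0.6] 14.825
```

Request:
drive_tool(
  commands=[
    {"tx":-0.01,"ty":-0.1,"tz":0,"rx":0,"ry":0,"rz":0,"grip":0.4},
    {"tx":-0.01,"ty":-0.1,"tz":0,"rx":0,"ry":0,"rz":0,"grip":0.4},
  ],
)

```text
clock: 15.08
tcp_pos: [0.5882, 0.0059, 0.009]
orientation: [-2.335, -2.099, 0.001]
contact_force: [-2.6, 4.6, 1.8]
grip_width: 0.0261
```

Request:
drive_tool(
  commands=[
    {"tx":-0.005,"ty":-0.05,"tz":0,"rx":0,"ry":0,"rz":0,"grip":0.4},
    {"tx":-0.005,"ty":-0.05,"tz":0,"rx":0,"ry":0,"rz":0,"grip":0.4},
  ],
)

```text
clock: 15.32
tcp_pos: [0.588, 0.0039, 0.009]
orientation: [-2.336, -2.099, 0.001]
contact_force: [-2.4, 4.1, 2.1]
grip_width: 0.0255
```

Request:
drive_tool(
  commands=[
    {"tx":-0.005,"ty":-0.05,"tz":0,"rx":0,"ry":0,"rz":0,"grip":0.4},
  ],
)

```text
clock: 15.45
tcp_pos: [0.5879, 0.0029, 0.009]
orientation: [-2.336, -2.099, 0.001]
contact_force: [-3.1, 4.8, 1.8]
grip_width: 0.0256
```

Request:
drive_tool(
  commands=[
    {"tx":-0.005,"ty":-0.05,"tz":0,"rx":0,"ry":0,"rz":0,"grip":0.4},
  ],
)

```text
clock: 15.58
tcp_pos: [0.5878, 0.002, 0.009]
orientation: [-2.335, -2.099, 0.001]
contact_force: [-2.2, 4.1, 2.0]
grip_width: 0.0253
```

Request:
drive_tool(
  commands=[
    {"tx":-0.005,"ty":-0.05,"tz":0,"rx":0,"ry":0,"rz":0,"grip":0.4},
  ],
)

```text
clock: 15.7
tcp_pos: [0.5877, 0.001, 0.009]
orientation: [-2.335, -2.099, 0.001]
contact_force: [-2.3, 5.6, 1.7]
grip_width: 0.0255
```

Request:
drive_tool(
  commands=[
    {"tx":-0.005,"ty":-0.05,"tz":0,"rx":0,"ry":0,"rz":0,"grip":0.4},
  ],
)

```text
clock: 15.82
tcp_pos: [0.5876, 0.0002, 0.009]
orientation: [-2.335, -2.099, 0.001]
contact_force: [-2.4, 7.0, 3.1]
grip_width: 0.0254
```

Request:
drive_tool(
  commands=[
    {"tx":-0.005,"ty":-0.05,"tz":0,"rx":0,"ry":0,"rz":0,"grip":0.4},
  ],
)

```text
clock: 15.95
tcp_pos: [0.5877, 0.0002, 0.0091]
orientation: [-2.334, -2.1, -0.001]
contact_force: [-2.3, 9.0, 3.0]
grip_width: 0.0255
```

Request:
drive_tool(
  commands=[
    {"tx":-0.005,"ty":-0.05,"tz":0,"rx":0,"ry":0,"rz":0,"grip":0.4},
    {"tx":0,"ty":0,"tz":0,"rx":0,"ry":0,"rz":0,"grip":0.4},
    {"tx":0,"ty":0,"tz":0,"rx":0,"ry":0,"rz":0,"grip":0.4},
  ],
)

```text
clock: 16.32
tcp_pos: [0.5876, 0.0002, 0.009]
orientation: [-2.333, -2.1, -0.001]
contact_force: [-2.2, 8.5, 2.0]
grip_width: 0.0255
```

```bash
python3 s.py s9
```

```text
carrier in fence mm ((-30.660425186157227, 65.30802917480469), (64.41149139404297, 142.92625427246094), 0.7763990163803101) 772 [-63.  -6.] [  2. 137.]
tcp fence -0.03350555873150211 0.14997187626728312 [5.87626255e-01 1.89032836e-04 9.04245830e-03] [-1.6  8.9  3.3] 16.375
```

Request:
drive_tool(
  commands=[
    {"tx":0.01,"ty":0.1,"tz":0,"rx":0,"ry":0,"rz":0,"grip":0.4},
    {"tx":0.02,"ty":0.2,"tz":0,"rx":0,"ry":0,"rz":0,"grip":0.4},
    {"tx":0.06,"ty":0.6,"tz":0,"rx":0,"ry":0,"rz":0,"grip":0.4},
    {"tx":0,"ty":0.5,"tz":1,"rx":0,"ry":0,"rz":0,"grip":0.4},
    {"tx":0,"ty":0.5,"tz":1,"rx":0,"ry":0,"rz":0,"grip":0.4},
    {"tx":0,"ty":0.5,"tz":1,"rx":0,"ry":0,"rz":0,"grip":0.4},
    {"tx":0,"ty":0.5,"tz":1,"rx":0,"ry":0,"rz":0,"grip":0.4},
    {"tx":0,"ty":1,"tz":1,"rx":0,"ry":0,"rz":0,"grip":0.4},
    {"tx":0,"ty":1,"tz":1,"rx":0,"ry":0,"rz":0,"grip":0.4},
    {"tx":0,"ty":1,"tz":0.5,"rx":0,"ry":0,"rz":0,"grip":0.4},
  ],
)

```text
clock: 17.62
tcp_pos: [0.5903, 0.1167, 0.1416]
orientation: [2.336, 2.099, 0.003]
contact_force: [-0.6, 0.3, -0.6]
grip_width: 0.0258
```

Request:
drive_tool(
  commands=[
    {"tx":0,"ty":1,"tz":0,"rx":0,"ry":0,"rz":0,"grip":0.4},
    {"tx":0,"ty":1,"tz":0,"rx":0,"ry":0,"rz":0,"grip":0.4},
    {"tx":0,"ty":1,"tz":0,"rx":0,"ry":0,"rz":0,"grip":0.4},
    {"tx":0,"ty":1,"tz":0,"rx":0,"ry":0,"rz":0,"grip":0.4},
    {"tx":0,"ty":1,"tz":0,"rx":0,"ry":0,"rz":0,"grip":0.4},
    {"tx":0,"ty":1,"tz":0,"rx":0,"ry":0,"rz":0,"grip":0.4},
    {"tx":0,"ty":1,"tz":0,"rx":0,"ry":0,"rz":0,"grip":0.4},
    {"tx":0,"ty":1,"tz":0,"rx":0,"ry":0,"rz":0,"grip":0.4},
    {"tx":0,"ty":0,"tz":0,"rx":0,"ry":0,"rz":0,"grip":0.4},
  ],
)

```text
clock: 18.75
tcp_pos: [0.5894, 0.2782, 0.139]
orientation: [-2.333, -2.103, -0.001]
contact_force: [0.2, -0.3, -0.9]
grip_width: 0.0256
```

```bash
python3 s.py s10
python3 - <<'E'
from h import *
f=eyes.grab_frame("top"); cv2.imwrite("pics/t2.png",cv2.resize(f["frame"][90:290,220:460],None,fx=3,fy=3))
W=pts(f); C=np.array([.605,-.1525]); yl=np.array([.1063,.9943]); xl=np.array([.9943,-.1063])
F=np.stack([(W[...,:2]-C)@xl,(W[...,:2]-C)@yl],-1)
roi=(F[...,0]>-.1)&(F[...,0]<.02)&(F[...,1]>-.04)&(F[...,1]<.2)&(W[...,2]>.026)&(W[...,2]<.036)
print(cv2.minAreaRect((F[roi]*1000).astype(np.float32)))
f0=np.load("/tmp/top0.npz"); W0=pts(f0)
for n,b,z in (("hood",(.5,.65,.18,.36),.03),("barrel",(.42,.58,-.34,-.18),.03),("loupe",(.68,.77,-.18,-.08),.015),("prism",(.68,.77,0,.07),.02)):
    for X in (W0,W):
        m=(X[...,0]>b[0])&(X[...,0]<b[1])&(X[...,1]>b[2])&(X[...,1]<b[3])&(X[...,2]>z); print(n,m.sum(),X[m].mean(0).round(4))
E
```

```text
carrier in fence mm ((-30.8779296875, 65.52716064453125), (140.14881896972656, 64.8305435180664), 89.73030853271484) 741 [-63.  -5.] [  2. 136.]
tcp fence -0.060804977617314244 0.424672949643186 [0.58968331 0.27624496 0.13911904] [-0.7 -0.2  0. ] 18.8
((-31.639387130737305, 69.2516860961914), (139.94931030273438, 64.6856689453125), 89.97349548339844)
hood 517 [0.5669 0.2626 0.0426]
hood 15933 [0.5631 0.2525 0.4613]
barrel 756 [ 0.5031 -0.2522  0.0575]
barrel 759 [ 0.5031 -0.2522  0.0575]
loupe 152 [ 0.7215 -0.1312  0.026 ]
loupe 150 [ 0.7215 -0.1309  0.0262]
prism 202 [0.7243 0.0323 0.0312]
prism 202 [0.7242 0.0324 0.0309]
```

View pics/t2.png

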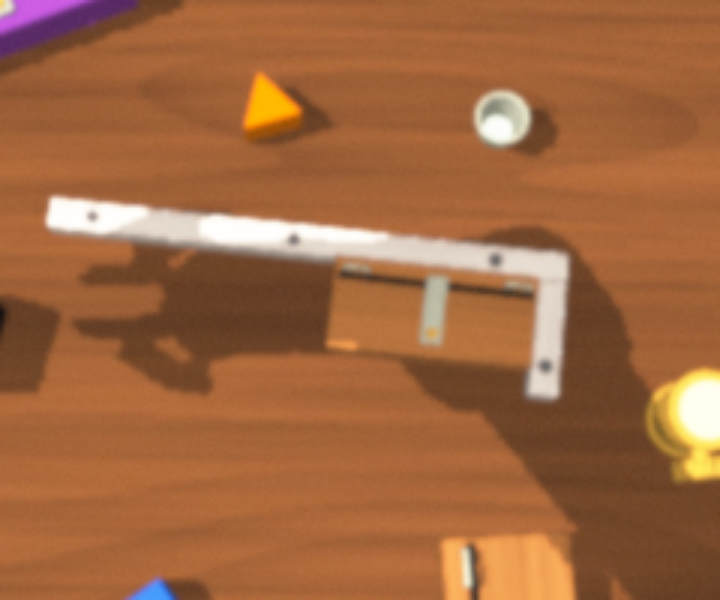

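The top picture shows the carrier square in the corner: in the crop it touches the rail along row 265 and the end stop at column 535. I'll hand in.

```bash
python3 -c "
from h import *
print(workorder.hand_in())"
```

```text
the job is handed in; nothing more can be done
None
```

I pushed the small walnut carrier square onto the long rail with the two open fingers, then along the rail to the end stop, and handed the job in at about 19 s. The hand-in gives no verdict, so what follows rests on my own measurements.

- **Position:** the last top picture puts the carrier at x = -31.6 mm, y = 69.3 mm in the frame of the fence (target -32, 70), and square to within 0.001 rad.
- **Contact:** at the end stop the push force rose to about 9 N with no further movement, which fits the carrier being seated. I then backed the fingers off it.
- **Bystanders:** the barrel, loupe and prism are within 0.3 mm of where they started. The arm hid the hood in the last top picture, so that check failed. The fingers only passed over it about 14 cm up, well above its 45 mm.
- **Disagreement:** the side camera read y = 65.5 mm, about 4 mm off the top camera and just below the 67 mm limit. I trusted the top camera, because the finger position when the carrier stopped implies about 69 mm.

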